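# Zero a soft-seated metering valve and set it two turns open

## Task

The bench metering valve has to start from a known setting: take its handwheel by the upright crank handle and turn it clockwise (seen from above) until it just comes up against its stop; nip it closed gently, because forcing it crushes the soft seat. Then back it off by exactly two full turns, not overshooting, and finish still gripping the crank handle there, wheel at rest, so that the packing nut can be tightened without the setting moving. Leave the glassware, bottle, tape and spanner round the valve where they are.

Things in the scene. Friction and masses are not known exactly. Their poses are not given: they have to be found in the camera images.
- valve: the valve, fixed to the worktop: aluminium base plate 130 (x) x 220 (y) x 10 mm with a horizontal steel pipe along its y, an upright bonnet and brass packing nut in the middle, a round pressure gauge (51 mm across, top 117 mm above the worktop) at its +y end, a hose barb at its -y end. Origin: centre of the plate's underside, on the upright stem's axis; z up
- wheel_centre (a point): fixed point on the stem's axis, 133 mm above the worktop, in the middle of the handwheel. The wheel is dark steel, three-spoked, dished; its rim is 104 mm across to the middle of its 13 mm thick bar, rim top 139 mm above the worktop; only the crank handle stands higher. Wheel and stem turn without rising
- valve_turn (a joint): angle of the handwheel, rad: 0 where it meets its stop (closed), growing counterclockwise from above (opening); starts 0.5 to 1.6 turns open. At 0 the handle stands on the valve's +x side. Turning takes about 2 N at the handle; at the stop this rises at once, see seat_squeeze
- seat_squeeze (a joint): how far the valve's soft seat (inside, not seen) is squeezed, rad: 0 unpressed, negative as the closed wheel is pushed on clockwise and gives way by this much, elastically. At the handle the seat starts to yield at about 5 N, then takes 1.5 N more per mm: about 12 N at -0.1. Beyond -0.2 (20 N at the handle) it is crushed
- crank_handle: black upright crank handle on the wheel's rim: barrel 20 mm thick, 50 mm tall, axis 52 mm from the stem's axis; it spins freely on its own upright pin, so it can be gripped from above and led round without turning the gripper. Origin: its lower end, on its axis, 141.5 mm above the worktop, 3 mm above the rim
- handle_mid (a point): the middle of the crank handle, on its axis, 30 mm above its lower end (171.5 mm above the worktop; its top is 20 mm higher)
- spanner: steel open-ended spanner, 144 x 24 x 5 mm, lying flat in front of the valve; origin: centre of its underside
- beaker: glass beaker, 80 mm across, 113 mm tall; origin: centre of its underside
- white_vial: small screw-cap glass vial with a white cap, 15 mm across, 46 mm tall; origin: centre of its underside
- black_vial: small screw-cap glass vial with a black cap, 15 mm across, 46 mm tall; origin: centre of its underside
- bottle: closed white reagent bottle with a screw cap, 49 mm across, 85 mm tall; origin: centre of its underside
- tape: roll of masking tape lying flat, 66 mm across, 19 mm tall; origin: centre of its underside
There are look-alikes about, which are no part of the job. What is shaped like the beaker but black is not meant.

How it is judged (in metres and radians):
On the way:
1. the wheel is turned clockwise until it meets its stop (value of joint valve_turn below 0.05 rad), for 0.2 s.
At the end, for the whole second after the job is handed in: the handwheel stands two turns (12.57 rad) open from its stop, within 0.26 rad (15 degrees), at rest (under 0.1 rad/s), with the fingers gripping the crank handle (over 2 N); spanner, beaker, vials, bottle and tape are upright or lying as they were, within 30 mm of where they started (value of joint valve_turn between 12.306 and 12.826 rad and velocity of joint valve_turn between -0.1 and 0.1 rad/s and contact force between the fingers and crank_handle above 2 N and distance of each of spanner, beaker, white_vial, black_vial, bottle, tape from where it was at the start of the episode below 0.03 m and angle between each of spanner, beaker, white_vial, black_vial, bottle, tape's own z axis and vertical below 0.3 rad); the arm keeps its last pose, push and grip.
It fails at once if the wheel is forced more than 0.2 rad past its stop (over 20 N at the handle): the soft seat is crushed (value of joint seat_squeeze below -0.2 rad).
It fails at once if the valve is opened more than an eighth of a turn beyond two turns (value of joint valve_turn above 13.351 rad).
It fails at once if a thing standing round the valve is knocked over or pushed more than 30 mm (distance of any of spanner, beaker, white_vial, black_vial, bottle, tape from where it was at the start of the episode above 0.03 m or angle between any of spanner, beaker, white_vial, black_vial, bottle, tape's own z axis and vertical above 0.3 rad).
It also fails if it takes over 67 s, if anything falls off the work surface, if the arm or the gripper's body presses on something with over 40 N, if the wrist force passes 120 N, or if a joint passes its speed limit or range.

## Robot

A 6-joint arm with a two-finger parallel gripper is mounted at the origin on a cart in front of the work surface, level with it; the furniture and walls round the work are solid. World frame = base frame: x ahead of the robot, y to its left, z up, the work surface at z = 0. Lengths are in mm, angles in rad, forces in N, time in s.
With the tool pointing down it reaches from about 350 to 975 mm from the base axis. Payload 7.1 kg.
Tool frame: the origin (TCP) lies between the finger pads; the fingertips stand 8 mm ahead of it and the grasp point (between the pads) lies 11 mm behind it; x points along the fingers, y is the direction in which the jaws open and shut, and the axes are right-handed (so a half turn about x gives the same grasp; the last joint's range is limited). The gripper opens to 88 mm and grips with 3 to 60 N. Pads are 20 mm wide; open, the fingers measure 115 mm over their backs; the gripper's body (75 mm by 178 mm) begins 61 mm behind the grasp point.
Start: joints at [-1.328, 0.423, 1.63, -0, 1.089, -0.019], TCP at [161.781, -603.682, 230.675] pointing down, gripper open.
Joint ranges: [-3, 3], [-0.9, 2.11], [0.09, 2.58], [-1.31, 4.45], [0.11, 2.69], [-2.54, 2.54]. Speed limits (rad/s): [2.39, 2.39, 3.01, 3.14, 3.14, 3.14].

## Interface

Orientations are given as a rotation vector (axis times angle).
In Python, from workcell import ctrl gives the robot as it stands.
- The arm moves only by the tool apply_moves, never from a script. Its argument "increments" is a list of rows, each an object with "gripper": the opening in per cent of the stroke, from 0 (shut) to 100 (fully open); "delta_pos": the shift along the tool's x, y, z in cm, a list of three; "dr": the turn, a rotation vector about the tool's x, y, z in rad, a list of three. In form: [{"gripper": gripper, "delta_pos": [dx, dy, dz], "dr": [ax, ay, az]}, ...]. A call has exactly 5 rows; each row shifts and turns the commanded pose from where the row before left it, along the tool's axes as they then stand; what a row does not reach is not made up. A row lasts 1/12 s, in which the tool goes at most 41.7 mm and 7.16 degrees, less where a joint would pass 70% of its speed; a pose out of reach is approached as far as the arm can. A call with a gripper value outside its range is refused whole. The fingers move at their own pace and stop on an object; the grip force is fixed at half the most. Time passes only in rows, so rows that do not move let the fingers close, or fill a call up. It gives the time, the measured TCP pose, the force and the opening at its end, in the units of the state.
- ctrl.get_obs(): the state, without advancing time (a new reading comes with each control period).
- ctrl.get_image(name): name is "scene" or "top" or "wrist"; returns a dict with "img" (420x560x3 uint8, red, green, blue), "range_z" (420x560 float32, mm along the optical axis (not along the pixel's ray), 0 where there is no reading), "mtx" (3x3 intrinsics, pixels), "rvec" (rotation vector, rad) and "tvec" (3), from world to camera coordinates, as OpenCV has them. Camera axes: x right, y down, z forward; pixel columns grow to the right and rows downward; lengths in mm; the calibration is good to about 2 mm. A picture is of the moment at which its call begins.
- ctrl.close_job(): hands the job in, once; it reports no verdict.
The state is a dict: "t": time; "qpos": joint angles; "qvel": joint speeds; "joint_torque": joint torques, N m; "ee_pos": TCP position; "orientation": TCP orientation; "ft_force": force on the tool from outside, world axes, zero at the start; "moment": the same for the moment, N m; "width": finger opening in mm.
Only numpy, scipy, OpenCV 4.12 (cv2) and the standard library are available. Lean on these libraries where they do the work, as an engineer would, in place of code of your own. Each camera call takes 0.05 s, during which the arm holds its last target. There are 200 camera calls.

## Working session

There is one attempt and no reset: what is moved stays moved. The work goes in short steps, Python scripts to look and compute and a tool call to move; the robot and the scene stay as the last step left them, time stands still between calls to the robot, and variables do not carry over. Pictures are saved under pics/ and viewed, about 8 in all and at most 12, crops included, and the job is handed in when it is done.

Besides the shell and the picture viewer there is one more tool, called after "Request:" by a JSON object that holds its "api" and its "payload", one argument or row to a line. apply_moves: Moves the arm, as the interface text tells. Its arguments: {"type":"object","properties":{"increments":{"type":"array","items":{"type":"object","properties":{"gripper":{"type":"number"},"delta_pos":{"type":"array","items":{"type":"number"}},"dr":{"type":"array","items":{"type":"number"}}}}}},"required":["increments"]}

```bash
mkdir -p pics; ls
python3 - <<'E'
from workcell import ctrl
import cv2,numpy as np
o=ctrl.get_obs(); print(o)
for n in ("scene","top"):
    r=ctrl.get_image(n); np.savez(f"{n}0.npz",**r); cv2.imwrite(f"pics/{n}0.png",r["img"][:,:,::-1])
    print(n,r["mtx"].tolist(),r["rvec"],r["tvec"])
E
```

```text
pics
{'t': 0.0, 'qpos': array([-1.32799964e+00,  4.23849707e-01,  1.63067277e+00, -4.59920230e-06,
        1.08856698e+00, -1.90047845e-02]), 'qvel': array([ 0.00140146, -0.0002072 , -0.00011708,  0.00143554,  0.00039221,
       -0.0009151 ]), 'joint_torque': array([ 1.56443137e-03, -5.44622576e+01, -2.73666286e+01,  6.43655215e-02,
        2.27767322e-02, -1.30658823e-04]), 'ee_pos': array([ 161.65700228, -603.18529452,  229.90290574]), 'orientation': array([ 2.0821875 ,  0.27571491, -2.08254705]), 'ft_force': array([-0.72694015, -0.09785939, -0.22604035]), 'moment': array([-0.03640947,  0.01411072, -0.0519705 ]), 'width': 87.92173053146237}
scene [[416.9676879439313, 0.0, 282.26298929060545], [0.0, 416.9676879439313, 211.06016101529687], [0.0, 0.0, 1.0]] [ 1.83403958 -0.74510317  0.52095755] [-319.42021293  322.91070168  408.00330085]
top [[439.9003351471344, 0.0, 276.87681387772363], [0.0, 439.9003351471344, 208.77494025717002], [0.0, 0.0, 1.0]] [ 2.16051828 -2.13066208  0.1996296 ] [ 115.82347509  610.18831476 1032.53586707]
```

View pics/top0.png

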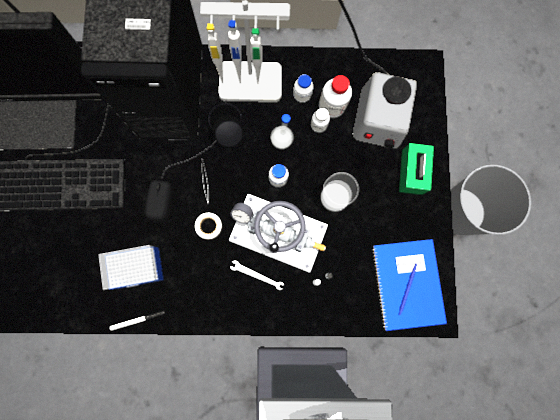

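View pics/scene0.png

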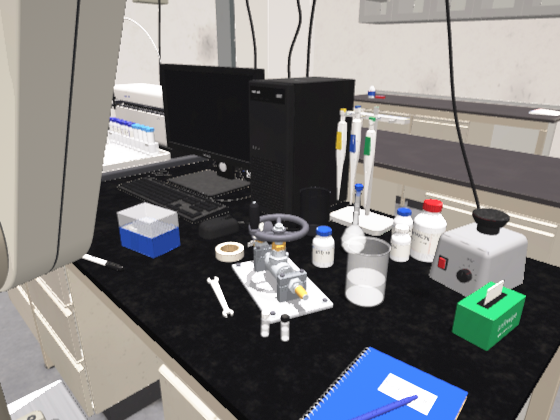

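```bash
cat > h.py <<'E'
import numpy as np,cv2
def cloud(r):
    R=cv2.Rodrigues(r["rvec"])[0]; z=r["range_z"].astype(float); v,u=np.indices(z.shape); K=r["mtx"]
    p=np.stack([(u-K[0,2])/K[0,0]*z,(v-K[1,2])/K[1,1]*z,z],-1)-r["tvec"].ravel()
    w=p@R; w[z<=0]=np.nan; return w
def circ(P):
    A=np.c_[2*P[:,:2],np.ones(len(P))]; s=np.linalg.lstsq(A,(P[:,:2]**2).sum(1),rcond=None)[0]
    return s[:2],np.sqrt(s[2]+s[:2]@s[:2])
E
python3 - <<'E'
from h import *
for n in("top","scene"):
    r=dict(np.load(n+"0.npz")); w=cloud(r)
    c0=w[226,279] if n=="top" else None
    if n=="top":
        print(w[226,279],w[247,274],w[215,240],w[270,257],w[195,340])
        m=np.zeros(w.shape[:2],bool); m[195:260,225:315]=1
    else:
        m=np.zeros(w.shape[:2],bool); m[195:250,240:315]=1
    rim=w[m&(w[...,2]>128)&(w[...,2]<146)]; h=w[m&(w[...,2]>155)&(w[...,2]<200)]
    med=np.median(rim,0); k=np.hypot(*(rim-med)[:,:2].T); 
    c,R=circ(rim[(k>40)&(k<70)]); 
    print(n,len(rim),med,"circle",c,R,"handle",len(h),h.mean(0) if len(h) else 0,h.min(0),h.max(0))
    if n=="top":
        # plate corners
        hsv=cv2.cvtColor(r["img"],cv2.COLOR_RGB2HSV); q=(w[...,2]>5)&(w[...,2]<16); q[:190]=0;q[275:]=0;q[:,:225]=0;q[:,335:]=0
        q&=hsv[...,2]>130
        pts=w[q][:,:2].astype(np.float32); print(len(pts),cv2.minAreaRect(pts))
E
```

```text
[554.64915197 120.93980638 138.6882004 ] [503.54062277 132.2952914  190.54989919] [584.8627649  211.50330734  94.06538429] [ 4.60054511e+02  1.71321503e+02 -1.38755759e-01] [646.62366325 -32.64365387  43.69850852]
top 950 [559.69224349 118.79429167 136.90085237] circle [555.66149099 120.6914053 ] 51.83540385595943 handle 72 [504.85662331 133.83674514 186.69129816] [496.53174475 125.68702015 157.17428948] [514.44061701 142.81133551 194.61643935]
2494 ((542.5513916015625, 118.2453384399414), (246.76063537597656, 201.12779235839844), 83.36705017089844)
scene 843 [549.87198566 110.68870649 134.88772903] circle [549.98205188 115.34202169] 51.900823839171025 handle 211 [499.24965279 126.83774973 173.85769752] [492.22731355 120.32085093 155.24948834] [510.48542745 138.17080431 191.40711333]
```

Run:
```python
from h import *
from workcell import ctrl
o=ctrl.get_obs(); print(cv2.Rodrigues(o["orientation"])[0].round(3))
r=dict(np.load("top0.npz")); w=cloud(r)
hsv=cv2.cvtColor(r["img"],cv2.COLOR_RGB2HSV)
q=((w[...,2]>4)&(w[...,2]<16)&(hsv[...,2]>90)).astype(np.uint8)
q[:190]=0;q[280:]=0;q[:,:222]=0;q[:,335:]=0
n,l,s,c=cv2.connectedComponentsWithStats(q); print(s,c)
b=np.isin(l,[i for i in range(1,n) if s[i,4]>60])
print(cv2.minAreaRect(w[b][:,:2].astype(np.float32)))
cv2.imwrite("pics/b.png",cv2.resize(np.hstack([r["img"][185:285,215:345,::-1],np.repeat(b[185:285,215:345,None]*255,3,2).astype(np.uint8)]),None,fx=3,fy=3))
```

```text
[[-0.     0.259 -0.966]
 [ 0.001 -0.966 -0.259]
 [-1.    -0.001 -0.   ]]
[[     0      0    560    420 232609]
 [   244    194     25     21    240]
 [   321    201      1      1      1]
 [   322    203      1      1      1]
 [   323    205      4      4      4]
 [   267    206     31     17    322]
 [   328    209      1      1      1]
 [   330    210      2      1      2]
 [   333    211      1      1      1]
 [   261    214      7      7     29]
 [   303    215     24     29    378]
 [   229    221     89     51   1259]
 [   291    223      9     11     55]
 [   259    227     15     17     88]
 [   277    239     14      7     56]
 [   293    240      1      1      1]
 [   230    260     36     20    146]
 [   325    274      1      1      1]
 [   325    276      1      1      1]
 [   267    278      3      2      4]
 [   327    278      1      1      1]] [[279.51938661 209.19804479]
 [254.59166667 202.0125    ]
 [321.         201.        ]
 [322.         203.        ]
 [324.5        206.5       ]
 [282.17391304 213.71118012]
 [328.         209.        ]
 [330.5        210.        ]
 [333.         211.        ]
 [263.65517241 217.10344828]
 [314.76719577 228.33862434]
 [273.33359809 248.29706116]
 [295.92727273 227.4       ]
 [266.43181818 236.42045455]
 [282.25       242.64285714]
 [293.         240.        ]
 [245.38356164 269.78082192]
 [325.         274.        ]
 [325.         276.        ]
 [267.75       278.5       ]
 [327.         278.        ]]
((526.8785400390625, 130.71908569335938), (221.11732482910156, 193.69371032714844), 69.75387573242188)
```

View pics/b.png

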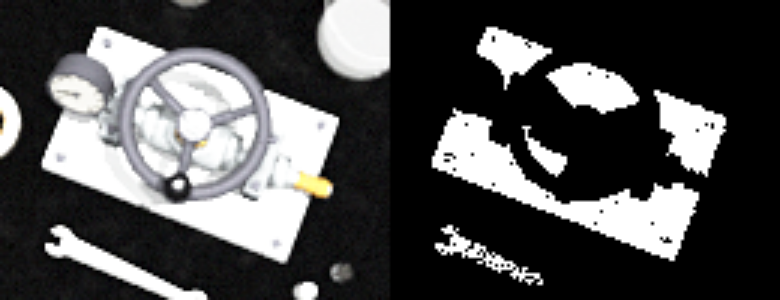

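Request:
{"api": "apply_moves", "payload": {
  "increments": [
    {"gripper":100,"delta_pos":[-0.6,-0.8,-0.7],"dr":[0,0,0]},
    {"gripper":100,"delta_pos":[-0.6,-1.7,-1.4],"dr":[0,0,0]},
    {"gripper":100,"delta_pos":[-0.6,-2.5,-2.1],"dr":[0,0,0]},
    {"gripper":100,"delta_pos":[-0.6,-2.5,-2.1],"dr":[0,0,0]},
    {"gripper":100,"delta_pos":[-0.6,-2.5,-2.1],"dr":[0,0,0]}
  ]
}}

```text
t: 0.52
ee_pos: [217.4, -483.3, 260.9]
orientation: [2.082, 0.274, -2.082]
ft_force: [0.6, -0.4, 0.1]
width: 87.8
```

Request:
{"api": "apply_moves", "payload": {
  "increments": [
    {"gripper":100,"delta_pos":[0,-2.6,-2.2],"dr":[0,0,0]},
    {"gripper":100,"delta_pos":[0,-2.6,-2.2],"dr":[0,0,0]},
    {"gripper":100,"delta_pos":[0,-2.6,-2.2],"dr":[0,0,0]},
    {"gripper":100,"delta_pos":[0,-2.6,-2.2],"dr":[0,0,0]},
    {"gripper":100,"delta_pos":[0,-2.6,-2.2],"dr":[0,0,0]}
  ]
}}

```text
t: 0.93
ee_pos: [289.8, -329.0, 260.9]
orientation: [2.082, 0.274, -2.082]
ft_force: [0.5, -0.1, -0.4]
width: 87.7
```

Request:
{"api": "apply_moves", "payload": {
  "increments": [
    {"gripper":100,"delta_pos":[0,-2.6,-2.2],"dr":[0,0,0]},
    {"gripper":100,"delta_pos":[0,-2.6,-2.2],"dr":[0,0,0]},
    {"gripper":100,"delta_pos":[0,-2.6,-2.2],"dr":[0,0,0]},
    {"gripper":100,"delta_pos":[0,-2.6,-2.2],"dr":[0,0,0]},
    {"gripper":100,"delta_pos":[0,-2.6,-2.2],"dr":[0,0,0]}
  ]
}}

```text
t: 1.35
ee_pos: [362.2, -175.1, 261.0]
orientation: [2.082, 0.274, -2.081]
ft_force: [0.6, -0.1, 0.4]
width: 87.8
```

Request:
{"api": "apply_moves", "payload": {
  "increments": [
    {"gripper":100,"delta_pos":[0,-2.6,-2.2],"dr":[-0.12,0,0]},
    {"gripper":100,"delta_pos":[0,0,0],"dr":[-0.12,0,0]},
    {"gripper":100,"delta_pos":[0,0,0],"dr":[-0.12,0,0]},
    {"gripper":100,"delta_pos":[0,0,0],"dr":[-0.12,0,0]},
    {"gripper":100,"delta_pos":[0,0,0],"dr":[-0.12,0,0]}
  ]
}}

```text
t: 1.77
ee_pos: [376.4, -145.4, 260.9]
orientation: [1.705, 0.791, -1.705]
ft_force: [-0.2, 0.4, -0.1]
width: 88.3
```

Request:
{"api": "apply_moves", "payload": {
  "increments": [
    {"gripper":100,"delta_pos":[0,0,0],"dr":[-0.12,0,0]},
    {"gripper":100,"delta_pos":[0,0,0],"dr":[-0.12,0,0]},
    {"gripper":100,"delta_pos":[0,0,0],"dr":[-0.12,0,0]},
    {"gripper":100,"delta_pos":[0,0,0],"dr":[-0.12,0,0]},
    {"gripper":100,"delta_pos":[0,0,0],"dr":[-0.12,0,0]}
  ]
}}

```text
t: 2.18
ee_pos: [376.3, -145.9, 260.9]
orientation: [1.285, 1.159, -1.285]
ft_force: [0.3, -1.0, 0.4]
width: 87.6
```

Run:
```python
from workcell import ctrl
import cv2
o=ctrl.get_obs();print(o["t"],o["qpos"],o["ee_pos"]);print(cv2.Rodrigues(o["orientation"])[0].round(3))
```

```text
2.1833 [-3.99393438e-01  4.36965568e-02  2.05832537e+00  1.60431164e-04
  1.03963425e+00 -2.96566184e-01] [ 376.28767607 -145.86104326  260.85332636]
[[-0.     0.995 -0.103]
 [ 0.    -0.103 -0.995]
 [-1.    -0.    -0.   ]]
```

Request:
{"api": "apply_moves", "payload": {
  "increments": [
    {"gripper":100,"delta_pos":[0,0,0],"dr":[-0.103,0,0]},
    {"gripper":100,"delta_pos":[0,0.6,-1.3],"dr":[0,0,0]},
    {"gripper":100,"delta_pos":[0,1.2,-2.5],"dr":[0,0,0]},
    {"gripper":100,"delta_pos":[0,1.2,-2.7],"dr":[0,0,0]},
    {"gripper":100,"delta_pos":[0,1.2,-2.7],"dr":[0,0,0]}
  ]
}}

```text
t: 2.6
ee_pos: [419.1, -53.4, 261.0]
orientation: [1.215, 1.206, -1.214]
ft_force: [0.6, -0.6, 0.3]
width: 87.6
```

Request:
{"api": "apply_moves", "payload": {
  "increments": [
    {"gripper":100,"delta_pos":[0,1.2,-2.6],"dr":[0,0,0]},
    {"gripper":100,"delta_pos":[0,1.2,-2.6],"dr":[0,0,0]},
    {"gripper":100,"delta_pos":[0,1.2,-2.6],"dr":[0,0,0]},
    {"gripper":100,"delta_pos":[0,1.2,-2.6],"dr":[0,0,0]},
    {"gripper":100,"delta_pos":[0,1.2,-2.6],"dr":[0,0,0]}
  ]
}}

```text
t: 3.02
ee_pos: [479.8, 76.7, 261.0]
orientation: [1.213, 1.207, -1.213]
ft_force: [-0.6, -1.1, -0.3]
width: 87.8
```

Request:
{"api": "apply_moves", "payload": {
  "increments": [
    {"gripper":100,"delta_pos":[0,1.2,-2.6],"dr":[0,0,0]},
    {"gripper":100,"delta_pos":[0,1.0,-2.0],"dr":[0,0,0]},
    {"gripper":100,"delta_pos":[0,0.5,-1.2],"dr":[0,0,0]},
    {"gripper":100,"delta_pos":[0,0,0],"dr":[0,0,0]},
    {"gripper":100,"delta_pos":[0,0,0],"dr":[0,0,0]}
  ]
}}

```text
t: 3.43
ee_pos: [506.7, 132.8, 260.5]
orientation: [1.212, 1.207, -1.213]
ft_force: [-0.2, 0.5, -0.3]
width: 87.6
```

Run:
```python
from h import *
from workcell import ctrl
o=ctrl.get_obs();print(o["t"],o["qpos"],o["ee_pos"]);print(cv2.Rodrigues(o["orientation"])[0].round(3))
r=ctrl.get_image("wrist"); np.savez("wrist0.npz",**r); cv2.imwrite("pics/w0.png",r["img"][:,:,::-1])
w=cloud(r)
rg=(abs(w[...,0]-550)<90)&(abs(w[...,1]-120)<90)
rim=w[rg&(w[...,2]>128)&(w[...,2]<146)]; k=np.hypot(rim[:,0]-553,rim[:,1]-118)
print(circ(rim[(k>38)&(k<68)]))
h=w[rg&(w[...,2]>150)&(w[...,2]<196)]; t=h[h[:,2]>186]
print(len(h),h.mean(0),len(t),t.mean(0),t.min(0),t.max(0), cv2.minEnclosingCircle(t[:,:2].astype(np.float32)))
```

```text
3.4333 [ 2.33821994e-01  2.38778091e-01  1.82394089e+00 -3.05109809e-04
  1.07981582e+00  2.38638335e-01] [506.70722529 132.83622587 260.54049509]
[[-0.001  1.    -0.005]
 [-0.    -0.005 -1.   ]
 [-1.    -0.001  0.   ]]
(array([553.92985889, 120.34339456]), np.float64(51.02245641377113))
566 [504.83229918 135.19620525 183.09274943] 317 [504.75111584 132.78801889 189.36842297] [496.756364   124.26504781 186.01170189] [512.85978503 140.13465705 192.47394435] ((504.9080810546875, 132.08058166503906), 8.501236915588379)
```

View pics/w0.png

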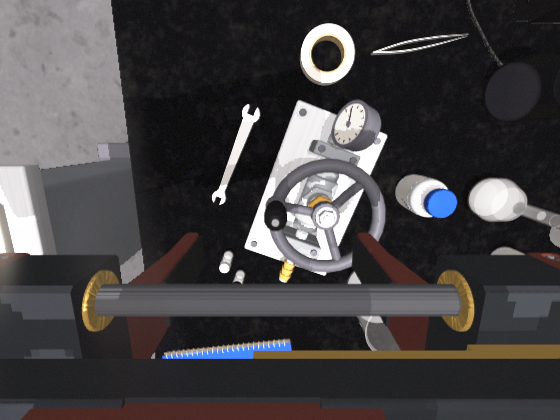

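Request:
{"api": "apply_moves", "payload": {
  "increments": [
    {"gripper":100,"delta_pos":[2.0,-0.1,0],"dr":[0,0,0]},
    {"gripper":100,"delta_pos":[2.5,0,0],"dr":[0,0,0]},
    {"gripper":100,"delta_pos":[2.5,0,0],"dr":[0,0,0]},
    {"gripper":100,"delta_pos":[2.0,0,0],"dr":[0,0,0]},
    {"gripper":80,"delta_pos":[1.0,0,0],"dr":[0,0,0]}
  ]
}}

```text
t: 3.9
ee_pos: [504.4, 131.1, 158.6]
orientation: [1.212, 1.208, -1.218]
ft_force: [0.2, 0.2, 0.3]
width: 83.8
```

Request:
{"api": "apply_moves", "payload": {
  "increments": [
    {"gripper":40,"delta_pos":[0,0,0],"dr":[0,0,0]},
    {"gripper":0,"delta_pos":[0,0,0],"dr":[0,0,0]},
    {"gripper":0,"delta_pos":[0,0,0],"dr":[0,0,0]},
    {"gripper":0,"delta_pos":[0,0,0],"dr":[0,0,0]},
    {"gripper":0,"delta_pos":[0,0,0],"dr":[0,0,0]}
  ]
}}

```text
t: 4.32
ee_pos: [507.2, 132.9, 161.9]
orientation: [1.215, 1.205, -1.212]
ft_force: [0.6, -0.0, 0.1]
width: 51.7
```

Request:
{"api": "apply_moves", "payload": {
  "increments": [
    {"gripper":0,"delta_pos":[0,0,0],"dr":[0,0,0]},
    {"gripper":0,"delta_pos":[0,0,0],"dr":[0,0,0]},
    {"gripper":0,"delta_pos":[0,0,0],"dr":[0,0,0]},
    {"gripper":0,"delta_pos":[0,0,0],"dr":[0,0,0]},
    {"gripper":0,"delta_pos":[0,0,0],"dr":[0,0,0]}
  ]
}}

```text
t: 4.73
ee_pos: [504.8, 132.7, 160.6]
orientation: [1.212, 1.209, -1.217]
ft_force: [-6.2, 0.9, 8.9]
width: 19.4
```

```bash
cat >> h.py <<'E'
def arc(a,b,n,c=(555,120),R=52):
    f=np.radians(np.linspace(a,b,n+1)); x=c[0]+R*np.cos(f);y=c[1]+R*np.sin(f)
    for i in range(n): print(f"{np.degrees(f[i+1]):.0f}: [0, {(x[i+1]-x[i])/10:.2f}, {-(y[i+1]-y[i])/10:.2f}]  -> {x[i+1]:.1f} {y[i+1]:.1f}")
E
python3 -c "
from h import *
arc(166,16,10);print();arc(16,-2,5);arc(-2,-34,10)"
```

```text
151: [0, 0.50, -1.26]  -> 509.5 145.2
136: [0, 0.81, -1.09]  -> 517.6 156.1
121: [0, 1.06, -0.85]  -> 528.2 164.6
106: [0, 1.24, -0.54]  -> 540.7 170.0
91: [0, 1.34, -0.20]  -> 554.1 172.0
76: [0, 1.35, 0.15]  -> 567.6 170.5
61: [0, 1.26, 0.50]  -> 580.2 165.5
46: [0, 1.09, 0.81]  -> 591.1 157.4
31: [0, 0.85, 1.06]  -> 599.6 146.8
16: [0, 0.54, 1.24]  -> 605.0 134.3

12: [0, 0.08, 0.32]  -> 605.8 131.2
9: [0, 0.06, 0.32]  -> 606.4 128.0
5: [0, 0.04, 0.32]  -> 606.8 124.7
2: [0, 0.02, 0.33]  -> 607.0 121.5
-2: [0, -0.00, 0.33]  -> 607.0 118.2
-5: [0, -0.02, 0.29]  -> 606.8 115.3
-8: [0, -0.03, 0.29]  -> 606.4 112.4
-12: [0, -0.05, 0.29]  -> 605.9 109.5
-15: [0, -0.07, 0.28]  -> 605.3 106.7
-18: [0, -0.08, 0.28]  -> 604.5 103.9
-21: [0, -0.10, 0.27]  -> 603.5 101.2
-24: [0, -0.11, 0.27]  -> 602.4 98.5
-28: [0, -0.13, 0.26]  -> 601.1 95.9
-31: [0, -0.14, 0.25]  -> 599.7 93.4
-34: [0, -0.16, 0.25]  -> 598.1 90.9
```

Request:
{"api": "apply_moves", "payload": {
  "increments": [
    {"gripper":0,"delta_pos":[0,0.5,-1.26],"dr":[0,0,0]},
    {"gripper":0,"delta_pos":[0,0.81,-1.09],"dr":[0,0,0]},
    {"gripper":0,"delta_pos":[0,1.06,-0.85],"dr":[0,0,0]},
    {"gripper":0,"delta_pos":[0,1.24,-0.54],"dr":[0,0,0]},
    {"gripper":0,"delta_pos":[0,1.34,-0.2],"dr":[0,0,0]}
  ]
}}

```text
t: 5.15
ee_pos: [555.7, 172.2, 160.7]
orientation: [1.211, 1.208, -1.215]
ft_force: [-3.0, -5.7, 1.8]
width: 19.2
```

Request:
{"api": "apply_moves", "payload": {
  "increments": [
    {"gripper":0,"delta_pos":[0,1.35,0.15],"dr":[0,0,0]},
    {"gripper":0,"delta_pos":[0,1.26,0.5],"dr":[0,0,0]},
    {"gripper":0,"delta_pos":[0,1.09,0.81],"dr":[0,0,0]},
    {"gripper":0,"delta_pos":[0,0.85,1.06],"dr":[0,0,0]},
    {"gripper":0,"delta_pos":[0,0.54,1.24],"dr":[0,0,0]}
  ]
}}

```text
t: 5.57
ee_pos: [605.7, 133.7, 160.5]
orientation: [1.211, 1.209, -1.217]
ft_force: [-8.8, 0.6, 5.8]
width: 19.0
```

Request:
{"api": "apply_moves", "payload": {
  "increments": [
    {"gripper":0,"delta_pos":[0,0.08,0.32],"dr":[0,0,0]},
    {"gripper":0,"delta_pos":[0,0.06,0.32],"dr":[0,0,0]},
    {"gripper":0,"delta_pos":[0,0.04,0.32],"dr":[0,0,0]},
    {"gripper":0,"delta_pos":[0,0.02,0.33],"dr":[0,0,0]},
    {"gripper":0,"delta_pos":[0,0,0],"dr":[0,0,0]}
  ]
}}

```text
t: 5.98
ee_pos: [607.4, 120.7, 160.6]
orientation: [1.212, 1.208, -1.216]
ft_force: [-5.0, -0.6, 5.3]
width: 19.3
```

Request:
{"api": "apply_moves", "payload": {
  "increments": [
    {"gripper":0,"delta_pos":[0,0,0.33],"dr":[0,0,0]},
    {"gripper":0,"delta_pos":[0,-0.02,0.29],"dr":[0,0,0]},
    {"gripper":0,"delta_pos":[0,0,0],"dr":[0,0,0]},
    {"gripper":0,"delta_pos":[0,0,0],"dr":[0,0,0]},
    {"gripper":0,"delta_pos":[0,0,0],"dr":[0,0,0]}
  ]
}}

```text
t: 6.4
ee_pos: [607.1, 114.8, 160.6]
orientation: [1.212, 1.209, -1.216]
ft_force: [-5.4, 0.3, 4.9]
width: 19.0
```

Request:
{"api": "apply_moves", "payload": {
  "increments": [
    {"gripper":0,"delta_pos":[0,-0.03,0.29],"dr":[0,0,0]},
    {"gripper":0,"delta_pos":[0,0,0],"dr":[0,0,0]},
    {"gripper":0,"delta_pos":[0,0,0],"dr":[0,0,0]},
    {"gripper":0,"delta_pos":[0,0,0],"dr":[0,0,0]},
    {"gripper":0,"delta_pos":[0,0,0],"dr":[0,0,0]}
  ]
}}

```text
t: 6.82
ee_pos: [606.8, 112.1, 160.6]
orientation: [1.212, 1.209, -1.216]
ft_force: [-4.5, 0.3, 4.7]
width: 19.3
```

Request:
{"api": "apply_moves", "payload": {
  "increments": [
    {"gripper":0,"delta_pos":[0,-0.05,0.29],"dr":[0,0,0]},
    {"gripper":0,"delta_pos":[0,0,0],"dr":[0,0,0]},
    {"gripper":0,"delta_pos":[0,0,0],"dr":[0,0,0]},
    {"gripper":0,"delta_pos":[0,0,0],"dr":[0,0,0]},
    {"gripper":0,"delta_pos":[0,0,0],"dr":[0,0,0]}
  ]
}}

```text
t: 7.23
ee_pos: [606.2, 109.3, 160.6]
orientation: [1.212, 1.209, -1.216]
ft_force: [-4.9, 1.2, 5.0]
width: 19.0
```

Request:
{"api": "apply_moves", "payload": {
  "increments": [
    {"gripper":0,"delta_pos":[0,-0.07,0.28],"dr":[0,0,0]},
    {"gripper":0,"delta_pos":[0,0,0],"dr":[0,0,0]},
    {"gripper":0,"delta_pos":[0,0,0],"dr":[0,0,0]},
    {"gripper":0,"delta_pos":[0,0,0],"dr":[0,0,0]},
    {"gripper":0,"delta_pos":[0,0,0],"dr":[0,0,0]}
  ]
}}

```text
t: 7.65
ee_pos: [605.6, 106.6, 160.6]
orientation: [1.212, 1.209, -1.216]
ft_force: [-5.1, 2.3, 3.9]
width: 19.4
```

Request:
{"api": "apply_moves", "payload": {
  "increments": [
    {"gripper":0,"delta_pos":[0,-0.08,0.28],"dr":[0,0,0]},
    {"gripper":0,"delta_pos":[0,0,0],"dr":[0,0,0]},
    {"gripper":0,"delta_pos":[0,0,0],"dr":[0,0,0]},
    {"gripper":0,"delta_pos":[0,0,0],"dr":[0,0,0]},
    {"gripper":0,"delta_pos":[0,0,0],"dr":[0,0,0]}
  ]
}}

```text
t: 8.07
ee_pos: [604.8, 103.8, 160.6]
orientation: [1.213, 1.209, -1.216]
ft_force: [-4.3, 1.5, 5.5]
width: 18.7
```

Request:
{"api": "apply_moves", "payload": {
  "increments": [
    {"gripper":0,"delta_pos":[0,-0.07,0.2],"dr":[0,0,0]},
    {"gripper":0,"delta_pos":[0,0,0],"dr":[0,0,0]},
    {"gripper":0,"delta_pos":[0,0,0],"dr":[0,0,0]},
    {"gripper":0,"delta_pos":[0,0,0],"dr":[0,0,0]},
    {"gripper":0,"delta_pos":[0,0,0],"dr":[0,0,0]}
  ]
}}

```text
t: 8.48
ee_pos: [604.2, 102.0, 160.6]
orientation: [1.213, 1.209, -1.215]
ft_force: [-4.1, 1.5, 4.1]
width: 19.1
```

Request:
{"api": "apply_moves", "payload": {
  "increments": [
    {"gripper":0,"delta_pos":[0,-0.08,0.2],"dr":[0,0,0]},
    {"gripper":0,"delta_pos":[0,0,0],"dr":[0,0,0]},
    {"gripper":0,"delta_pos":[0,0,0],"dr":[0,0,0]},
    {"gripper":0,"delta_pos":[0,0,0],"dr":[0,0,0]},
    {"gripper":0,"delta_pos":[0,0,0],"dr":[0,0,0]}
  ]
}}

```text
t: 8.9
ee_pos: [603.8, 101.0, 160.6]
orientation: [1.214, 1.209, -1.214]
ft_force: [-2.5, 6.5, 2.8]
width: 19.1
```

Request:
{"api": "apply_moves", "payload": {
  "increments": [
    {"gripper":0,"delta_pos":[0,-0.08,0.2],"dr":[0,0,0]},
    {"gripper":0,"delta_pos":[0,0,0],"dr":[0,0,0]},
    {"gripper":0,"delta_pos":[0,0,0],"dr":[0,0,0]},
    {"gripper":0,"delta_pos":[0,0,0],"dr":[0,0,0]},
    {"gripper":0,"delta_pos":[0,0,0],"dr":[0,0,0]}
  ]
}}

```text
t: 9.32
ee_pos: [603.2, 99.4, 160.6]
orientation: [1.215, 1.209, -1.213]
ft_force: [-3.1, 9.1, 2.1]
width: 19.1
```

```bash
python3 -c "
from h import *
arc(-25.1,-21,1);print();arc(-21,339,24);print();arc(-51,-21,3)"
```

```text
-21: [0, 0.15, -0.34]  -> 603.5 101.4

-6: [0, 0.32, -1.32]  -> 606.7 114.6
9: [0, -0.04, -1.36]  -> 606.4 128.1
24: [0, -0.39, -1.30]  -> 602.5 141.2
39: [0, -0.71, -1.16]  -> 595.4 152.7
54: [0, -0.98, -0.93]  -> 585.6 162.1
69: [0, -1.19, -0.65]  -> 573.6 168.5
84: [0, -1.32, -0.32]  -> 560.4 171.7
99: [0, -1.36, 0.04]  -> 546.9 171.4
114: [0, -1.30, 0.39]  -> 533.8 167.5
129: [0, -1.16, 0.71]  -> 522.3 160.4
144: [0, -0.93, 0.98]  -> 512.9 150.6
159: [0, -0.65, 1.19]  -> 506.5 138.6
174: [0, -0.32, 1.32]  -> 503.3 125.4
189: [0, 0.04, 1.36]  -> 503.6 111.9
204: [0, 0.39, 1.30]  -> 507.5 98.8
219: [0, 0.71, 1.16]  -> 514.6 87.3
234: [0, 0.98, 0.93]  -> 524.4 77.9
249: [0, 1.19, 0.65]  -> 536.4 71.5
264: [0, 1.32, 0.32]  -> 549.6 68.3
279: [0, 1.36, -0.04]  -> 563.1 68.6
294: [0, 1.30, -0.39]  -> 576.2 72.5
309: [0, 1.16, -0.71]  -> 587.7 79.6
324: [0, 0.93, -0.98]  -> 597.1 89.4
339: [0, 0.65, -1.19]  -> 603.5 101.4

-41: [0, 0.65, -0.63]  -> 594.2 85.9
-31: [0, 0.53, -0.73]  -> 599.6 93.2
-21: [0, 0.40, -0.81]  -> 603.5 101.4
```

Request:
{"api": "apply_moves", "payload": {
  "increments": [
    {"gripper":0,"delta_pos":[0,0.15,-0.34],"dr":[0,0,0]},
    {"gripper":0,"delta_pos":[0,0.32,-1.32],"dr":[0,0,0]},
    {"gripper":0,"delta_pos":[0,-0.04,-1.36],"dr":[0,0,0]},
    {"gripper":0,"delta_pos":[0,-0.39,-1.3],"dr":[0,0,0]},
    {"gripper":0,"delta_pos":[0,-0.71,-1.16],"dr":[0,0,0]}
  ]
}}

```text
t: 9.73
ee_pos: [596.7, 151.8, 160.6]
orientation: [1.211, 1.207, -1.216]
ft_force: [-4.8, -7.9, 3.6]
width: 19.4
```

Request:
{"api": "apply_moves", "payload": {
  "increments": [
    {"gripper":0,"delta_pos":[0,-0.98,-0.93],"dr":[0,0,0]},
    {"gripper":0,"delta_pos":[0,-1.19,-0.65],"dr":[0,0,0]},
    {"gripper":0,"delta_pos":[0,-1.32,-0.32],"dr":[0,0,0]},
    {"gripper":0,"delta_pos":[0,-1.36,0.04],"dr":[0,0,0]},
    {"gripper":0,"delta_pos":[0,-1.3,0.39],"dr":[0,0,0]}
  ]
}}

```text
t: 10.15
ee_pos: [536.2, 168.3, 160.8]
orientation: [1.215, 1.206, -1.211]
ft_force: [2.8, 1.8, -2.9]
width: 19.1
```

Request:
{"api": "apply_moves", "payload": {
  "increments": [
    {"gripper":0,"delta_pos":[0,-1.16,0.71],"dr":[0,0,0]},
    {"gripper":0,"delta_pos":[0,-0.93,0.98],"dr":[0,0,0]},
    {"gripper":0,"delta_pos":[0,-0.65,1.19],"dr":[0,0,0]},
    {"gripper":0,"delta_pos":[0,-0.32,1.32],"dr":[0,0,0]},
    {"gripper":0,"delta_pos":[0,0.04,1.36],"dr":[0,0,0]}
  ]
}}

```text
t: 10.57
ee_pos: [503.6, 112.2, 160.7]
orientation: [1.213, 1.209, -1.215]
ft_force: [-2.2, 2.8, 3.1]
width: 19.5
```

Tracking well. I'll finish turn 1 and start turn 2.

Request:
{"api": "apply_moves", "payload": {
  "increments": [
    {"gripper":0,"delta_pos":[0,0.39,1.3],"dr":[0,0,0]},
    {"gripper":0,"delta_pos":[0,0.71,1.16],"dr":[0,0,0]},
    {"gripper":0,"delta_pos":[0,0.98,0.93],"dr":[0,0,0]},
    {"gripper":0,"delta_pos":[0,1.19,0.65],"dr":[0,0,0]},
    {"gripper":0,"delta_pos":[0,1.32,0.32],"dr":[0,0,0]}
  ]
}}

```text
t: 10.98
ee_pos: [552.2, 67.5, 160.7]
orientation: [1.215, 1.206, -1.214]
ft_force: [-2.1, 7.5, -0.4]
width: 19.1
```

Request:
{"api": "apply_moves", "payload": {
  "increments": [
    {"gripper":0,"delta_pos":[0,1.36,-0.04],"dr":[0,0,0]},
    {"gripper":0,"delta_pos":[0,1.3,-0.39],"dr":[0,0,0]},
    {"gripper":0,"delta_pos":[0,1.16,-0.71],"dr":[0,0,0]},
    {"gripper":0,"delta_pos":[0,0.93,-0.98],"dr":[0,0,0]},
    {"gripper":0,"delta_pos":[0,0.65,-1.19],"dr":[0,0,0]}
  ]
}}

```text
t: 11.4
ee_pos: [604.6, 101.6, 160.4]
orientation: [1.212, 1.21, -1.218]
ft_force: [-16.1, 3.6, 9.9]
width: 19.3
```

Request:
{"api": "apply_moves", "payload": {
  "increments": [
    {"gripper":0,"delta_pos":[0,0.32,-1.32],"dr":[0,0,0]},
    {"gripper":0,"delta_pos":[0,-0.04,-1.36],"dr":[0,0,0]},
    {"gripper":0,"delta_pos":[0,-0.39,-1.3],"dr":[0,0,0]},
    {"gripper":0,"delta_pos":[0,-0.71,-1.16],"dr":[0,0,0]},
    {"gripper":0,"delta_pos":[0,-0.98,-0.93],"dr":[0,0,0]}
  ]
}}

```text
t: 11.82
ee_pos: [588.1, 160.9, 160.5]
orientation: [1.21, 1.206, -1.215]
ft_force: [-4.1, -9.4, 5.5]
width: 19.0
```

Request:
{"api": "apply_moves", "payload": {
  "increments": [
    {"gripper":0,"delta_pos":[0,-1.19,-0.65],"dr":[0,0,0]},
    {"gripper":0,"delta_pos":[0,-1.32,-0.32],"dr":[0,0,0]},
    {"gripper":0,"delta_pos":[0,-1.36,0.04],"dr":[0,0,0]},
    {"gripper":0,"delta_pos":[0,-1.3,0.39],"dr":[0,0,0]},
    {"gripper":0,"delta_pos":[0,-1.16,0.71],"dr":[0,0,0]}
  ]
}}

```text
t: 12.23
ee_pos: [525.7, 162.3, 160.8]
orientation: [1.217, 1.207, -1.211]
ft_force: [-1.4, 8.7, -0.7]
width: 19.3
```

Now at about 129° of turn 2 (command). Continue to 309°, then slow down.

Request:
{"api": "apply_moves", "payload": {
  "increments": [
    {"gripper":0,"delta_pos":[0,-0.93,0.98],"dr":[0,0,0]},
    {"gripper":0,"delta_pos":[0,-0.65,1.19],"dr":[0,0,0]},
    {"gripper":0,"delta_pos":[0,-0.32,1.32],"dr":[0,0,0]},
    {"gripper":0,"delta_pos":[0,0.04,1.36],"dr":[0,0,0]},
    {"gripper":0,"delta_pos":[0,0.39,1.3],"dr":[0,0,0]}
  ]
}}

```text
t: 12.65
ee_pos: [507.8, 98.6, 160.6]
orientation: [1.211, 1.21, -1.216]
ft_force: [-7.8, 0.1, 7.7]
width: 19.2
```

Request:
{"api": "apply_moves", "payload": {
  "increments": [
    {"gripper":0,"delta_pos":[0,0.71,1.16],"dr":[0,0,0]},
    {"gripper":0,"delta_pos":[0,0.98,0.93],"dr":[0,0,0]},
    {"gripper":0,"delta_pos":[0,1.19,0.65],"dr":[0,0,0]},
    {"gripper":0,"delta_pos":[0,1.32,0.32],"dr":[0,0,0]},
    {"gripper":0,"delta_pos":[0,1.36,-0.04],"dr":[0,0,0]}
  ]
}}

```text
t: 13.07
ee_pos: [566.3, 68.5, 160.6]
orientation: [1.216, 1.207, -1.214]
ft_force: [-4.5, 9.7, 1.7]
width: 19.0
```

Request:
{"api": "apply_moves", "payload": {
  "increments": [
    {"gripper":0,"delta_pos":[0,1.3,-0.39],"dr":[0,0,0]},
    {"gripper":0,"delta_pos":[0,1.16,-0.71],"dr":[0,0,0]},
    {"gripper":0,"delta_pos":[0,0.65,-0.63],"dr":[0,0,0]},
    {"gripper":0,"delta_pos":[0,0.53,-0.73],"dr":[0,0,0]},
    {"gripper":0,"delta_pos":[0,0,0],"dr":[0,0,0]}
  ]
}}

```text
t: 13.48
ee_pos: [601.6, 95.3, 160.4]
orientation: [1.214, 1.21, -1.215]
ft_force: [-8.7, 8.0, 8.6]
width: 18.8
```

Request:
{"api": "apply_moves", "payload": {
  "increments": [
    {"gripper":0,"delta_pos":[0,0.14,-0.27],"dr":[0,0,0]},
    {"gripper":0,"delta_pos":[0,0.14,-0.27],"dr":[0,0,0]},
    {"gripper":0,"delta_pos":[0,0.1,-0.2],"dr":[0,0,0]},
    {"gripper":0,"delta_pos":[0,0,0],"dr":[0,0,0]},
    {"gripper":0,"delta_pos":[0,0,0],"dr":[0,0,0]}
  ]
}}

```text
t: 13.9
ee_pos: [604.3, 101.1, 160.4]
orientation: [1.213, 1.21, -1.216]
ft_force: [-10.9, 3.7, 8.7]
width: 19.3
```

Request:
{"api": "apply_moves", "payload": {
  "increments": [
    {"gripper":0,"delta_pos":[0,0,0],"dr":[0,0,0]},
    {"gripper":0,"delta_pos":[0,0,0],"dr":[0,0,0]},
    {"gripper":0,"delta_pos":[0,0,0],"dr":[0,0,0]},
    {"gripper":0,"delta_pos":[0,0,0],"dr":[0,0,0]},
    {"gripper":0,"delta_pos":[0,0,0],"dr":[0,0,0]}
  ]
}}

```text
t: 14.32
ee_pos: [604.3, 101.2, 160.5]
orientation: [1.213, 1.21, -1.216]
ft_force: [-10.7, 4.4, 8.1]
width: 19.2
```

Run:
```python
from h import *
from workcell import ctrl
o=ctrl.get_obs();print(o["t"],o["ee_pos"],o["ft_force"],o["width"],abs(o["qvel"]).max())
p=o["ee_pos"][:2]-[554.5,120.2]; print(np.degrees(np.arctan2(p[1],p[0])))
r=ctrl.get_image("top"); a=np.load("top0.npz")["img"]; cv2.imwrite("pics/end.png",cv2.resize(np.hstack([a[150:300,190:380],r["img"][150:300,190:380]])[:,:,::-1],None,fx=2,fy=2))
```

```text
14.3167 [604.25386071 101.16532146 160.45275909] [-10.72253062   4.39783511   8.08888103] 19.183147526931535 0.001797936784220664
-20.935696880499563
```

View pics/end.png

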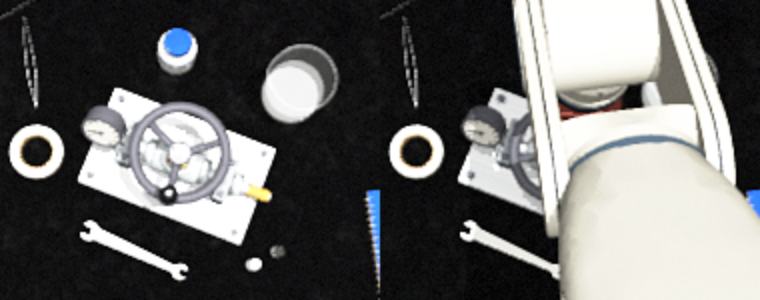

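```bash
python3 -c "
from workcell import ctrl
print(ctrl.close_job())"
```

```text
the job is handed in; nothing more can be done
None
```

I closed the valve to its stop, backed it off two full turns, and handed the job in at about 14.3 s with the crank handle still gripped and the wheel at rest. No verdict was reported.

- **Closing:** I gripped the handle from above and turned it clockwise about half a turn. The last part went in steps of 2 to 3 mm. The stop showed as a force rise from about 2 N to 9 N, at a handle bearing of about −21°, which fits the plate's yaw of about −20° in the images. The seat was only lightly squeezed: about 7 N along the turning direction, well under the 20 N limit.
- **Opening:** I led the handle 720° counterclockwise and slowed down for the last 30°.
- **Last checks:** The handle was at a bearing of −20.9°, against about −21° at the stop. The arm was at rest with joint speeds under 0.002 rad/s. The fingers were 19.2 mm apart on the handle. A steady side load of about 11 N remained at the tool, mostly radial to the wheel.
- **Things round the valve:** The tape and most of the spanner looked unmoved in the last top view. The arm hid the beaker, bottle and vials, so I could not check them by picture. The fingertips stayed at about 150 mm or higher over the work, above all of them.

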